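Level a sprung wire shelf under load with a spirit level

TASK

Lay the spirit level lengthwise along the middle of the small wire shelf, and turn the black-topped levelling foot beside the shelf until the bubble sits centred between its two lines while you press the level firmly down, so that the shelf is pressed fully home on its rubber pads as it will be under stock. The bubble must be read under pressure, since the shelf springs up when it is let go. Finish while still pressing: end with the gripper holding the level firmly down, the bubble centred, and leave the carton, jug and blue tote where they stand.

Things in the scene. Friction and masses are not known exactly. Their poses are not given: they have to be found in the camera images.
- level: Spirit level: aluminium bar with black end caps, 240 long (its x), 30 wide (its y), 44 high, about 0.3 kg. Origin: centre of its underside. Starts flat on the bench right of the shelf. In the middle of its top a green vial 92 long with two black lines 13 mm either side of centre; a black hang-hole in its sides 95 mm from centre marks the +x end. Solid: press its flat top anywhere.
- bubble (a joint): Where the pale bubble (20 mm long) stands in the vial: metres from the vial's centre, positive towards the level's +x (hang-hole) end, stops at +-0.025. It drifts to the HIGHER end, 10.5 mm for each degree of slope along the level, and takes about 1.5 s to settle.
- shelf: Small chrome wire shelf, deck 330 long (its y) by 150 deep (its x), top about 112 over the bench. Origin on its hinge axis at the end away from the foot, 24 below the deck's top and 30 beyond the deck's edge; y runs along the shelf to the levelling foot, z up. It tips about its x axis only.
- shelf_mid (a point): Centre of the deck's top surface, axes as shelf (y towards the foot).
- seat (a joint): How far the shelf is pressed onto its rubber pads, rad about the hinge: 0 = sprung up, its foot end about 10 mm proud; 0.03 = pressed fully home. That takes about 3 to 6 N besides the level's weight, more the nearer to the hinge; it springs up when let go.
- foot (a joint): Turn of the levelling foot, 0 to 4 rad: grows CLOCKWISE seen from above, RAISING the shelf's foot end 0.015 rad per rad and moving the bubble 9 mm towards the foot per rad. Stiff (0.2 N m), stays where left; its top keeps its height. The pressed shelf starts too low at the foot end, by 0.8 to 2.4 rad of turn, read only from the bubble; it may need re-gripping.
- foot_grip (a point): Centre of the black wing grip on top of the levelling foot's upright spindle, 160 mm over the bench, 75 mm beyond the shelf's end. The wing is a bar 44 long, 14 thick, 30 high; x of this frame runs along the 44 mm, y across the 14 mm, and they turn with the foot.
- carton: Bystander: white carton 110 x 170 x 100 on the bench behind the shelf. Origin at the centre of its underside.
- tote: Bystander: open blue bin 150 x 110 x 70 on the bench to the left. Origin at the centre of its underside.
- jug: Bystander: white plastic jug 100 x 140, 183 high, on the bench behind and to the right. Origin at the centre of its underside.
Things that resemble listed ones, but are neither listed nor needed, are in the scene too. There is more than one size of the level; the one meant has the size given above.

How it is judged:
By the outcome, as a careful person would: the job done as asked, in the order asked, and still so for the second after the job is handed in, while the arm keeps its last pose, push and grip.
It also fails if it takes over 72 s, if anything falls off the work surface, if the arm or the gripper's body presses on something with over 40 N, if the wrist force passes 120 N, or if a joint passes its speed limit or range.

ROBOT

A 6-joint arm with a two-finger parallel gripper is mounted at the origin on the work surface. World frame = base frame: x ahead of the robot, y to its left, z up, the work surface at z = 0. Lengths are in m, angles in rad, forces in N, time in s.
With the tool pointing down it reaches from about 0.35 to 0.975 m from the base axis. Payload 7.1 kg.
Tool frame: the origin (TCP) lies on the centre line of the jaws, within the pads' length; the fingertips stand 14 mm ahead of it and the grasp point (between the pads) lies 5 mm behind it (robot.finger_overhang is the distance from the TCP to the fingertips, in m); x points along the fingers, z is the direction in which the jaws open and shut, and the axes are right-handed (so a half turn about x gives the same grasp; the last joint's range is limited). The gripper opens to 88 mm and grips with 3 to 60 N. Pads are 20 mm wide; open, the fingers measure 115 mm over their backs; the gripper's body (75 mm by 178 mm) begins 61 mm behind the grasp point.
Start: joints at [1.116, 0.423, 1.63, -0, 1.089, -0.019], TCP at [0.264, 0.567, 0.237] pointing down, gripper open.
Joint ranges: [-3, 3], [-0.9, 2.11], [0.09, 2.58], [-1.31, 4.45], [0.11, 2.69], [-2.54, 2.54]. Speed limits (rad/s): [2.39, 2.39, 3.01, 3.14, 3.14, 3.14].

INTERFACE

Orientations are given as a rotation vector (axis times angle).
In Python, from plant import robot, eyes, hand_in gives the robot as it stands. The module is installed in compiled form; this text tells all that it offers.
- The arm moves only by the tool drive_tool, never from a script. Its argument "increments" is a list of rows, each a list of 3 entries, a list of its own where there are three numbers: the shift along the tool's x, y, z as a fraction of full scale, then the turn, a rotation vector about the tool's x, y, z as a fraction of full scale, then the closure, from 0 (fully open) to 1 (shut). A call has 1 to 8 rows; each row shifts and turns the pose as measured when the row begins, along the tool's axes as they then stand; what a row does not reach is not made up. Full scale, the value 1, is 25 mm for a shift and 0.12 rad for a turn. A row lasts 1/12 s, in which the tool goes at most 41.7 mm and 7.16 degrees, less where a joint would pass 70% of its speed; a pose out of reach is approached as far as the arm can. A call with a number of a shift or a turn outside -1 to 1 is refused whole. A call with a gripper value outside its range is refused whole. The fingers move at their own pace and stop on an object; the grip force is fixed at half the most. Time passes only in rows, so rows that do not move let the fingers close. It gives the time, the measured TCP pose, the force and the opening at its end, in the units of the state.
- robot.sense(): the state, without advancing time (a new reading comes with each control period).
- eyes.capture(name): name is "side" or "top"; returns a dict with "img" (420x560x3 uint8, red, green, blue), "fx", "fy", "cx", "cy" (pixels), "dist" ([k1, k2, p1, p2, k3] as OpenCV has them; the pictures are not rectified), "extrinsics" (4x4, takes a point from camera to world coordinates). Camera axes: x right, y down, z forward; pixel columns grow to the right and rows downward; lengths in m; the calibration is good to about 2 mm. A picture is of the moment at which its call begins. There is no depth.
- hand_in(): hands the job in, once; it reports no verdict.
The state is a dict: "time_s": time; "qpos": joint angles; "joint_vel": joint speeds; "effort": joint torques, N m; "tcp_pos": TCP position; "eef_rot": TCP orientation; "wrist_force": force on the tool from outside, world axes, zero at the start; "moment": the same for the moment, N m; "gripper_width": finger opening in m.
Only numpy, scipy, OpenCV 4.12 (cv2) and the standard library are available. Lean on these libraries where they do the work, as an engineer would, in place of code of your own. Each camera call takes 0.05 s, during which the arm holds its last target.

## Working session

There is one attempt and no reset: what is moved stays moved. The work goes in short steps, Python scripts to look and compute and a tool call to move; the robot and the scene stay as the last step left them, time stands still between calls to the robot, and variables do not carry over. Pictures are saved under pics/ and viewed, and the job is handed in when it is done.

Besides the shell and the picture viewer there is one more tool, called after ">>>" by a JSON object that holds its "api" and its "payload". drive_tool: Moves the arm, as the interface text tells. Shift numbers are shares of 25 mm and turn numbers shares of 0.12 rad, none past 1 either way. Its arguments: {"type":"object","properties":{"increments":{"type":"array"}},"required":["increments"]}

```bash
ls; mkdir -p pics; cat > h.py <<'E'
import numpy as np, cv2, json
from plant import robot, eyes, hand_in
def cap(n):
    c=eyes.capture(n); 
    for k in("extrinsics","dist"): c[k]=np.array(c[k],float)
    c["K"]=np.array([[c["fx"],0,c["cx"]],[0,c["fy"],c["cy"]],[0,0,1]],float); return c
def save(c,f,box=None,s=1):
    im=c["img"]
    if box: x0,y0,x1,y1=box; im=im[y0:y1,x0:x1]
    im=cv2.resize(im,None,fx=s,fy=s,interpolation=cv2.INTER_CUBIC)
    cv2.imwrite("pics/"+f,im[:,:,::-1])
def px2z(c,uv,z):
    p=cv2.undistortPoints(np.array(uv,float).reshape(-1,1,2),c["K"],c["dist"])[:,0]
    E=c["extrinsics"]; d=np.c_[p,np.ones(len(p))]@E[:3,:3].T; o=E[:3,3]
    t=(np.asarray(z)-o[2])/d[:,2]; return o+d*t[:,None]
def proj(c,P):
    E=np.linalg.inv(c["extrinsics"]); r=cv2.Rodrigues(E[:3,:3])[0]
    return cv2.projectPoints(np.array(P,float).reshape(-1,1,3),r,E[:3,3],c["K"],c["dist"])[0][:,0]
def st():
    s=robot.sense(); 
    for k in("time_s","tcp_pos","eef_rot","qpos","wrist_force","moment","gripper_width"): print(k,np.round(s[k],4))
    R=cv2.Rodrigues(np.array(s["eef_rot"],float))[0]; print(np.round(R,4)); return s,R
E
python3 - <<'E'
from h import *
st()
for n in("side","top"):
    c=cap(n); save(c,n+"0.png",s=1.42); print(n,np.round(c["extrinsics"],3),c["fx"],c["dist"])
    import pickle; pickle.dump(c,open(n+"0.pkl","wb"))
E
```

```text
pics
time_s 0.0
tcp_pos [0.2636 0.5661 0.2359]
eef_rot [-0.8833  1.3858  0.882 ]
qpos [ 1.116   0.4238  1.6307 -0.      1.0886 -0.019 ]
wrist_force [-0.1367 -0.2587  0.3176]
moment [-0.0513  0.0052  0.0069]
gripper_width 0.0877
[[-7.000e-04 -9.065e-01  4.221e-01]
 [-1.400e-03  4.221e-01  9.065e-01]
 [-1.000e+00  0.000e+00 -1.600e-03]]
side [[ 0.99  -0.067  0.124  0.394]
 [-0.139 -0.601  0.787 -1.477]
 [ 0.021 -0.796 -0.604  1.269]
 [ 0.     0.     0.     1.   ]] 518.6742628070342 [-0.07750571  0.          0.          0.          0.        ]
top [[ 2.000e-02 -9.790e-01  2.030e-01  2.560e-01]
 [-1.000e+00 -1.900e-02  5.000e-03  2.700e-02]
 [-1.000e-03 -2.030e-01 -9.790e-01  1.869e+00]
 [ 0.000e+00  0.000e+00  0.000e+00  1.000e+00]] 512.7906381260889 [0.00163054 0.         0.         0.         0.        ]
```

View pics/side0.png

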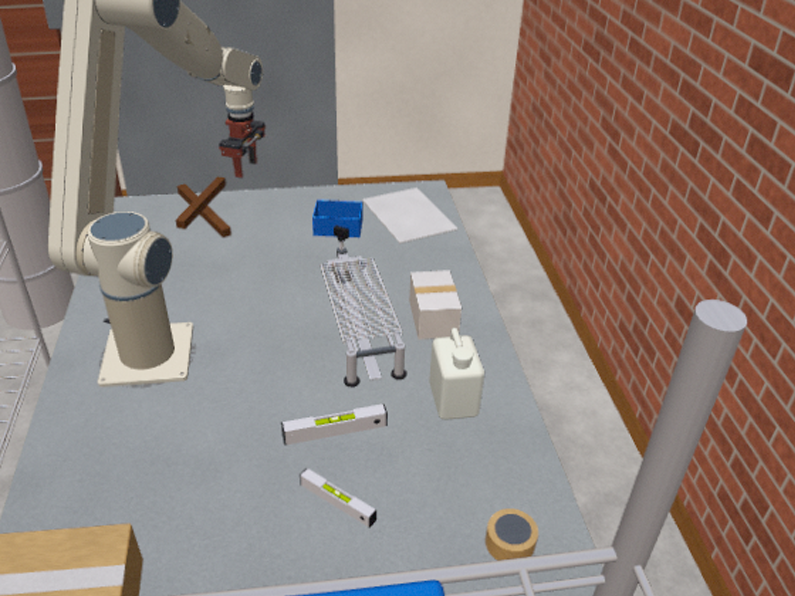

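View pics/top0.png

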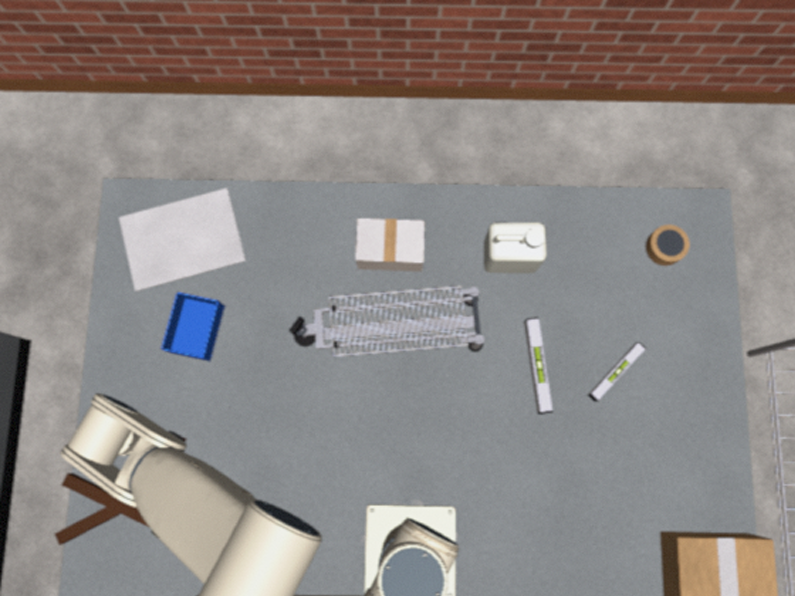

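The side view shows two levels: at (335,424) and at (338,497). In the top view they are at (539,365) and (617,371). The foot's black wing is at (341,232) side and (300,327) top, and the shelf at (405,322) top. I'll crop closer.

```bash
python3 - <<'E'
from h import *
import pickle
t=pickle.load(open("top0.pkl","rb"));s=pickle.load(open("side0.pkl","rb"))
save(t,"t_lev.png",(360,215,460,295),8)
save(t,"t_shelf.png",(200,195,350,257),5.3)
save(s,"s_lev.png",(190,275,280,375),6)
save(s,"s_shelf.png",(210,150,300,275),4.8)
E
```

```text
(no output)
```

View pics/t_lev.png

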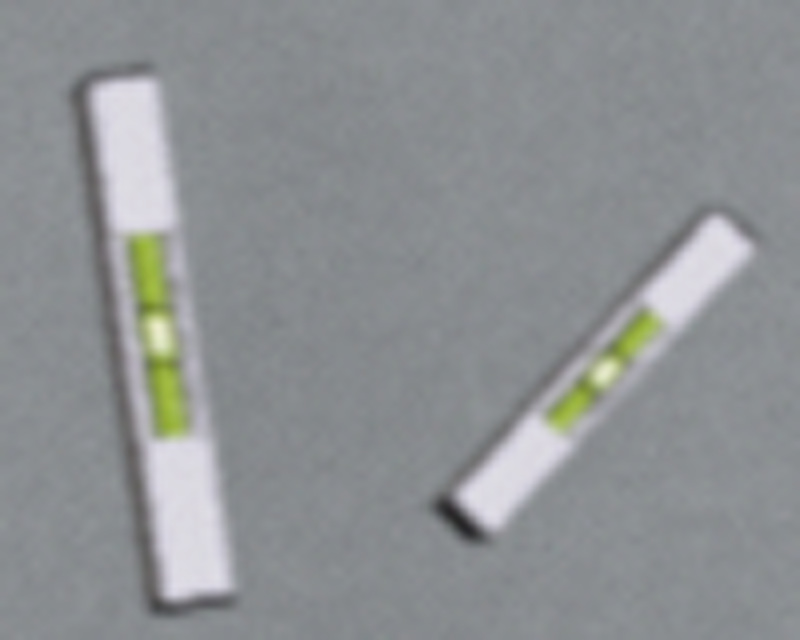

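View pics/t_shelf.png

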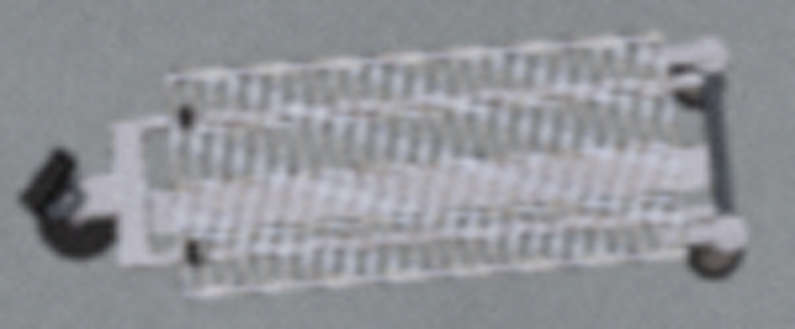

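View pics/s_lev.png

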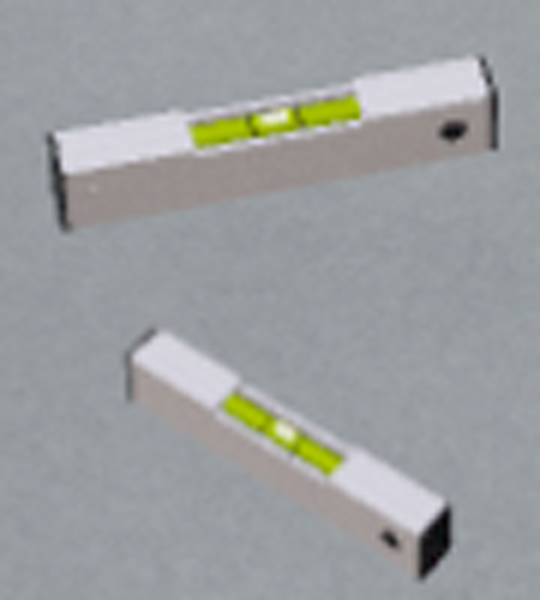

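View pics/s_shelf.png

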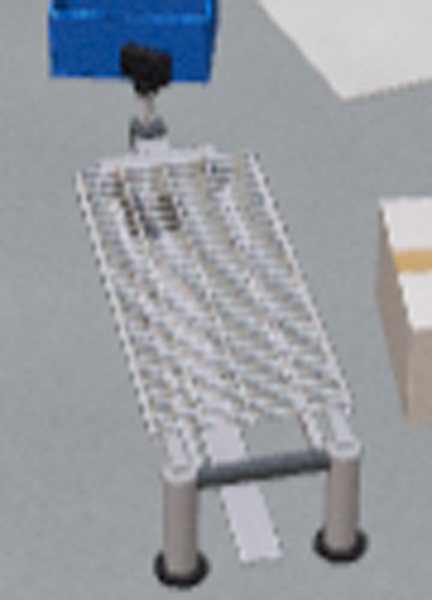

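```bash
python3 - <<'E'
from h import *
import pickle
t=pickle.load(open("top0.pkl","rb"));s=pickle.load(open("side0.pkl","rb"))
T=lambda a,o,k:np.array(a)/k+np.array(o)-0.5*(1-1/k)*0
L=px2z(t,T([(122,75),(197,600),(147,235),(172,437),(90,75),(158,78),(160,600),(232,597)],(360,215),8),.044)
print(L.round(4)); print("len",np.linalg.norm(L[0]-L[1]),"vial",np.linalg.norm(L[2]-L[3]),"mid",(L[0]+L[1])/2,(L[2]+L[3])/2,np.linalg.norm(L[4]-L[5]))
S=px2z(t,T([(737,228),(470,520)],(360,215),8),.036);print("small",np.linalg.norm(S[0]-S[1]))
L2=px2z(s,T([(58,150),(480,75),(191,133),(360,107)],(190,275),6),.044); print("side",L2.round(4),(L2[0]+L2[1])/2)
D=px2z(t,T([(167,77),(660,37),(680,255),(187,293)],(200,195),5.3),[.122,.113,.113,.122]);print("deck",D.round(4),D.mean(0))
print(np.linalg.norm(D[0]-D[1]),np.linalg.norm(D[0]-D[3]))
D2=px2z(s,T([(78,172),(250,152),(350,405),(152,432)],(210,150),4.8),[.122,.122,.113,.113]);print("side deck",D2.round(4),D2.mean(0))
H=px2z(t,T([(710,55),(730,232)],(200,195),5.3),.11);print("hinge",H)
W=px2z(t,T([(50,183)],(200,195),5.3),.175);print("wing",W)
W=px2z(s,T([(146,68)],(210,150),4.8),.16);print("wing",W)
save(t,"t_wing.png",(195,205,245,255),12)
save(s,"s_wing.png",(220,150,260,190),12)
E
```

```text
[[ 0.5746 -0.3048  0.044 ]
 [ 0.3413 -0.3336  0.044 ]
 [ 0.5022 -0.3147  0.044 ]
 [ 0.4124 -0.324   0.044 ]
 [ 0.5743 -0.2904  0.044 ]
 [ 0.5735 -0.321   0.044 ]
 [ 0.3409 -0.3173  0.044 ]
 [ 0.3429 -0.349   0.044 ]]
len 0.2350785946800777 vial 0.09028935151416938 mid [ 0.45792106 -0.31917001  0.044     ] [ 0.45729506 -0.31934896  0.044     ] 0.0306262404500036
small 0.18179414630090174
side [[ 0.3422 -0.3289  0.044 ]
 [ 0.571  -0.3005  0.044 ]
 [ 0.4127 -0.3248  0.044 ]
 [ 0.5039 -0.3164  0.044 ]] [ 0.45662815 -0.31469347  0.044     ]
deck [[ 0.6037  0.2077  0.122 ]
 [ 0.6387 -0.1161  0.113 ]
 [ 0.4939 -0.1294  0.113 ]
 [ 0.4619  0.1893  0.122 ]] [0.54954735 0.03786068 0.1175    ]
0.32581684487890444 0.14297151376772652
side deck [[ 0.4633  0.1835  0.122 ]
 [ 0.6048  0.1968  0.122 ]
 [ 0.6392 -0.1199  0.113 ]
 [ 0.4947 -0.1334  0.113 ]] [0.55049689 0.03173353 0.1175    ]
hinge [[ 0.62779648 -0.14941006  0.11      ]
 [ 0.51007109 -0.16228413  0.11      ]]
wing [[0.52356813 0.27333084 0.175     ]]
wing [[0.52688718 0.27378496 0.16      ]]
```

View pics/t_wing.png

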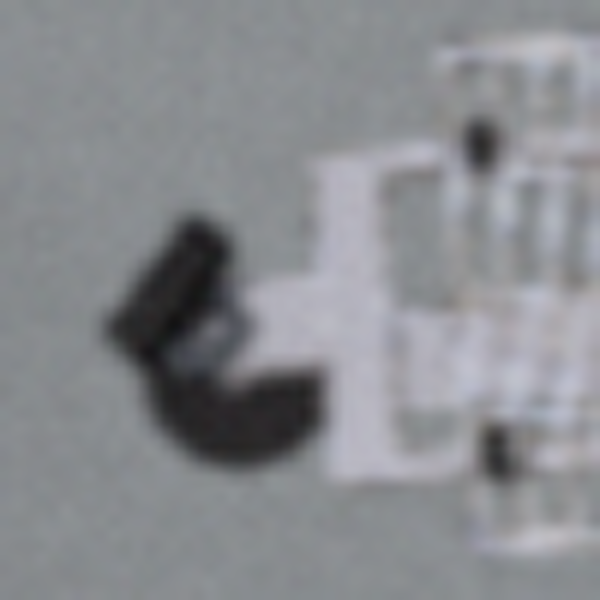

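View pics/s_wing.png

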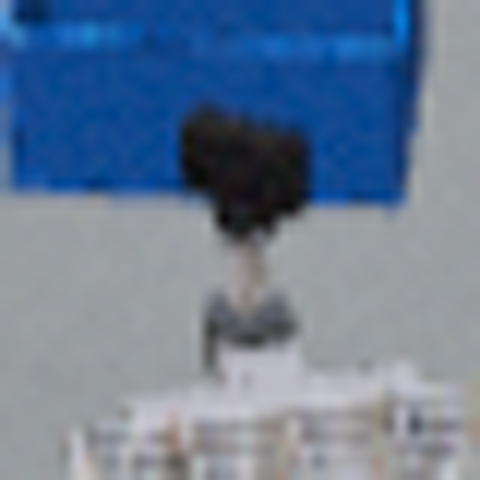

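Two candidates for the level. The one at top px (539,365) measures 235+ mm long and 31 wide, so it is the 240 mm level. The one at (617,371) measures 182 mm and is the decoy. In the side crop the big level's hang-hole is at its far end, towards world +x. The wing from the two views is (0.524,0.273) and (0.527,0.274). That agrees with shelf_mid + 240 mm along the shelf, which gives (0.5255,0.274).

Plan: grasp the level at its centre, turn it +89°, lay it down, then press its foot-side end.

```bash
cat > plan.py <<'E'
from h import *
def plan(pos,yaw,clo,tr=1.0,vs=1.0,first=None,show=True):
    """rows from current pose to pos with jaw z axis at yaw (deg), tool down"""
    s=robot.sense(); p=np.array(s["tcp_pos"],float); R=cv2.Rodrigues(np.array(s["eef_rot"],float))[0]
    y=np.radians(yaw); z=np.array([np.cos(y),np.sin(y),0]); x=np.array([0,0,-1.]); Rt=np.c_[x,np.cross(z,x),z]
    pos=np.array(pos,float); rows=[]
    for i in range(60):
        d=pos-p; w=cv2.Rodrigues(R.T@Rt)[0][:,0]
        if np.linalg.norm(d)<8e-4 and np.linalg.norm(w)<.006: break
        n=max(np.linalg.norm(d)/(.025*vs),np.linalg.norm(w)/(.12*tr),1); n=int(np.ceil(n-.02))
        a=np.round(R.T@(d/n)/.025,2); b=np.round(w/n/.12,2); a=np.clip(a,-1,1); b=np.clip(b,-1,1)
        rows.append([a.tolist(),b.tolist(),clo]); p=p+R@a*.025; R=R@cv2.Rodrigues(b*.12)[0]
    print("t",round(s["time_s"],2),"p",np.round(s["tcp_pos"],4),"F",np.round(s["wrist_force"],1),"w",round(s["gripper_width"],4),"n",len(rows))
    if show:
        print(json.dumps(rows[:8]).replace(" ",""))
    return rows
E
python3 -c "
from plan import *
plan([.40,-.05,.25],0,0)"
```

```text
t 0.1 p [0.2636 0.5662 0.236 ] F [-0.1  0.1 -0.5] w 0.0882 n 26
[[[-0.02,-0.59,-0.77],[0.36,-0.0,0.0],0],[[-0.02,-0.62,-0.74],[0.36,-0.0,0.0],0],[[-0.02,-0.65,-0.72],[0.36,-0.0,0.0],0],[[-0.02,-0.69,-0.69],[0.36,-0.0,0.0],0],[[-0.02,-0.71,-0.66],[0.36,-0.0,0.0],0],[[-0.02,-0.74,-0.63],[0.36,-0.0,0.0],0],[[-0.02,-0.77,-0.59],[0.36,-0.0,0.0],0],[[-0.02,-0.79,-0.56],[0.37,-0.0,0.0],0]]
```

>>> {"api": "drive_tool", "payload": {"increments": [[[0, -0.59, -0.77], [0.36, 0, 0], 0], [[0, -0.62, -0.74], [0.36, 0, 0], 0], [[0, -0.65, -0.72], [0.36, 0, 0], 0], [[0, -0.69, -0.69], [0.36, 0, 0], 0], [[0, -0.71, -0.66], [0.36, 0, 0], 0], [[0, -0.74, -0.63], [0.36, 0, 0], 0], [[0, -0.77, -0.59], [0.36, 0, 0], 0], [[0, -0.79, -0.56], [0.37, 0, 0], 0]]}}

```text
time_s: 0.77
tcp_pos: [0.3034, 0.3714, 0.2327]
eef_rot: [-0.611, 1.488, 0.607]
wrist_force: [-0.4, -0.6, 0.4]
gripper_width: 0.088
```

```bash
python3 -c "
from plan import *
plan([.40,-.05,.25],0,0)"
```

```text
t 0.77 p [0.3034 0.3714 0.2327] F [-0.4 -0.6  0.4] w 0.088 n 18
[[[-0.04,-0.82,-0.51],[0.36,-0.0,0.0],0],[[-0.04,-0.84,-0.47],[0.36,-0.0,0.0],0],[[-0.04,-0.86,-0.43],[0.36,-0.0,0.0],0],[[-0.03,-0.88,-0.4],[0.36,-0.0,0.0],0],[[-0.04,-0.89,-0.36],[0.36,-0.0,0.0],0],[[-0.03,-0.91,-0.32],[0.36,-0.0,0.0],0],[[-0.04,-0.92,-0.28],[0.36,-0.0,0.0],0],[[-0.03,-0.93,-0.24],[0.36,-0.0,0.0],0]]
```

Tracking is good.

>>> {"api": "drive_tool", "payload": {"increments": [[[0, -0.82, -0.51], [0.36, 0, 0], 0], [[0, -0.84, -0.47], [0.36, 0, 0], 0], [[0, -0.86, -0.43], [0.36, 0, 0], 0], [[0, -0.88, -0.4], [0.36, 0, 0], 0], [[0, -0.89, -0.36], [0.36, 0, 0], 0], [[0, -0.91, -0.32], [0.36, 0, 0], 0], [[0, -0.92, -0.28], [0.36, 0, 0], 0], [[0, -0.93, -0.24], [0.36, 0, 0], 0]]}}

```text
time_s: 1.43
tcp_pos: [0.3435, 0.1728, 0.232]
eef_rot: [-0.331, 1.553, 0.324]
wrist_force: [0.7, -0.4, -0.2]
gripper_width: 0.0879
```

```bash
python3 -c "
from plan import *
plan([.4575,-.318,.13],-83.3,0)"
```

```text
t 1.43 p [0.3435 0.1728 0.232 ] F [ 0.7 -0.4 -0.2] w 0.0879 n 21
[[[0.2,-0.94,-0.18],[0.74,-0.0,0.0],0],[[0.2,-0.95,-0.09],[0.74,-0.0,0.0],0],[[0.2,-0.96,-0.01],[0.74,-0.0,0.0],0],[[0.2,-0.96,0.08],[0.74,-0.0,0.0],0],[[0.2,-0.95,0.16],[0.74,-0.0,0.0],0],[[0.2,-0.93,0.24],[0.74,-0.0,0.0],0],[[0.2,-0.9,0.32],[0.74,0.0,0.01],0],[[0.2,-0.87,0.4],[0.74,-0.0,0.0],0]]
```

>>> {"api": "drive_tool", "payload": {"increments": [[[0.2, -0.94, -0.18], [0.74, 0, 0], 0], [[0.2, -0.95, -0.09], [0.74, 0, 0], 0], [[0.2, -0.96, 0], [0.74, 0, 0], 0], [[0.2, -0.96, 0.08], [0.74, 0, 0], 0], [[0.2, -0.95, 0.16], [0.74, 0, 0], 0], [[0.2, -0.93, 0.24], [0.74, 0, 0], 0], [[0.2, -0.9, 0.32], [0.74, 0, 0], 0], [[0.2, -0.87, 0.4], [0.74, 0, 0], 0]]}}

```text
time_s: 2.1
tcp_pos: [0.3845, -0.0242, 0.1919]
eef_rot: [0.251, 1.559, -0.261]
wrist_force: [0.3, 0.5, -0.0]
gripper_width: 0.0883
```

```bash
python3 -c "
from plan import *
plan([.4575,-.318,.13],-83.3,0)"
```

```text
t 2.1 p [ 0.3845 -0.0242  0.1919] F [ 0.3  0.5 -0. ] w 0.0883 n 13
[[[0.19,-0.78,0.5],[0.72,0.0,0.0],0],[[0.19,-0.74,0.57],[0.72,0.0,0.0],0],[[0.2,-0.68,0.63],[0.72,0.0,0.0],0],[[0.19,-0.63,0.69],[0.72,0.0,0.01],0],[[0.19,-0.57,0.74],[0.72,0.0,0.0],0],[[0.2,-0.5,0.78],[0.72,0.0,0.01],0],[[0.19,-0.43,0.83],[0.73,0.0,0.0],0],[[0.19,-0.36,0.86],[0.72,0.0,0.0],0]]
```

>>> {"api": "drive_tool", "payload": {"increments": [[[0.19, -0.78, 0.5], [0.72, 0, 0], 0], [[0.19, -0.74, 0.57], [0.72, 0, 0], 0], [[0.2, -0.68, 0.63], [0.72, 0, 0], 0], [[0.19, -0.63, 0.69], [0.72, 0, 0], 0], [[0.19, -0.57, 0.74], [0.72, 0, 0], 0], [[0.2, -0.5, 0.78], [0.72, 0, 0], 0], [[0.19, -0.43, 0.83], [0.73, 0, 0], 0], [[0.19, -0.36, 0.86], [0.72, 0, 0], 0]]}}

```text
time_s: 2.77
tcp_pos: [0.4253, -0.2158, 0.1509]
eef_rot: [0.817, 1.413, -0.829]
wrist_force: [1.0, 0.2, 0.5]
gripper_width: 0.0878
```

```bash
python3 -c "
from plan import *
plan([.4575,-.318,.11],-83.3,0)"
```

```text
t 2.77 p [ 0.4253 -0.2158  0.1509] F [1.  0.2 0.5] w 0.0878 n 5
[[[0.33,-0.18,0.84],[0.66,0.0,0.01],0],[[0.33,-0.11,0.85],[0.66,0.0,0.01],0],[[0.33,-0.04,0.85],[0.66,0.01,0.01],0],[[0.33,0.03,0.86],[0.66,0.0,0.02],0],[[0.32,0.09,0.85],[0.67,0.01,0.01],0]]
```

>>> {"api": "drive_tool", "payload": {"increments": [[[0.33, -0.18, 0.84], [0.66, 0, 0.01], 0], [[0.33, -0.11, 0.85], [0.66, 0, 0.01], 0], [[0.33, -0.04, 0.85], [0.66, 0, 0.01], 0], [[0.33, 0.03, 0.86], [0.66, 0, 0.01], 0], [[0.32, 0.09, 0.85], [0.67, 0, 0.01], 0], [[0, 0, 0], [0, 0, 0], 0]]}}

```text
time_s: 3.27
tcp_pos: [0.4571, -0.3272, 0.1061]
eef_rot: [1.141, 1.249, -1.146]
wrist_force: [-0.3, -0.0, -0.0]
gripper_width: 0.0877
```

```bash
python3 -c "
from plan import *
plan([.4575,-.318,.024],-83.3,0,vs=.7)
c=cap('side');save(c,'s1.png',(150,200,350,360),4)"
```

```text
t 3.27 p [ 0.4571 -0.3272  0.1061] F [-0.3 -0.  -0. ] w 0.0877 n 5
[[[0.66,0.01,-0.07],[-0.05,0.0,0.0],0],[[0.66,0.01,-0.08],[-0.05,0.0,0.0],0],[[0.65,0.01,-0.07],[-0.05,0.01,0.0],0],[[0.66,0.01,-0.08],[-0.04,0.0,0.01],0],[[0.65,0.02,-0.07],[-0.05,0.01,0.0],0]]
```

View pics/s1.png

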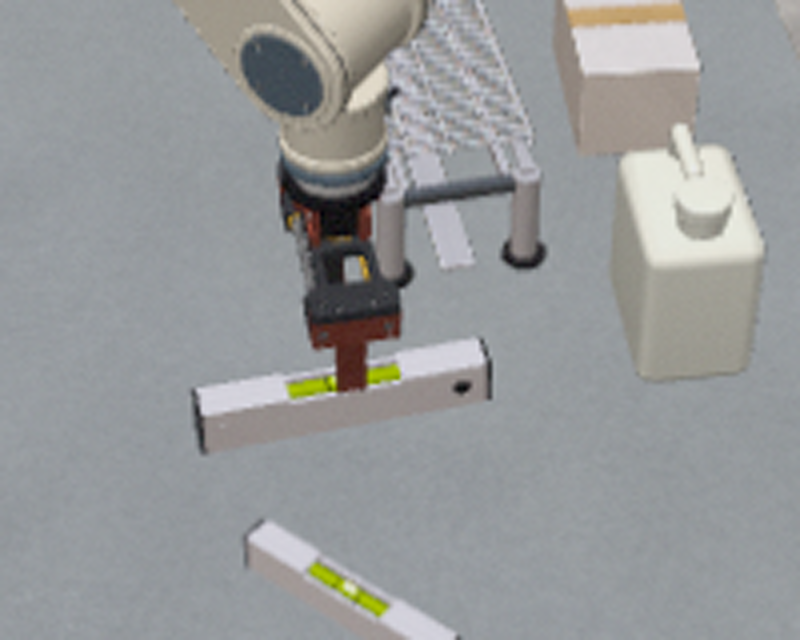

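The gripper stands over the level's middle (finger at (350,365), vial centre (345,378)). It is aligned and clear of the jug at (690,250), so I'll lower and close.

>>> {"api": "drive_tool", "payload": {"increments": [[[0.66, 0, -0.08], [-0.05, 0, 0], 0], [[0.66, 0, -0.08], [-0.05, 0, 0], 0], [[0.66, 0, -0.08], [-0.05, 0, 0], 0], [[0.66, 0, -0.08], [-0.04, 0, 0], 0], [[0.66, 0, -0.08], [-0.05, 0, 0], 0], [[0, 0, 0], [0, 0, 0], 0], [[0, 0, 0], [0, 0, 0], 1], [[0, 0, 0], [0, 0, 0], 1]]}}

```text
time_s: 3.98
tcp_pos: [0.4525, -0.3088, 0.0234]
eef_rot: [1.106, 1.277, -1.11]
wrist_force: [0.3, -0.6, -0.5]
gripper_width: 0.0779
```

>>> {"api": "drive_tool", "payload": {"increments": [[[0, 0, 0], [0, 0, 0], 1], [[0, 0, 0], [0, 0, 0], 1], [[0, 0, 0], [0, 0, 0], 1], [[0, 0, 0], [0, 0, 0], 1], [[0, 0, 0], [0, 0, 0], 1]]}}

```text
time_s: 4.4
tcp_pos: [0.4545, -0.3097, 0.0276]
eef_rot: [1.105, 1.271, -1.107]
wrist_force: [-0.2, -0.2, -0.2]
gripper_width: 0.0447
```

```bash
python3 -c "
from plan import *
plan([.4575,-.318,.20],-83.3,1)"
```

```text
t 4.4 p [ 0.4545 -0.3097  0.0276] F [-0.2 -0.2 -0.2] w 0.0447 n 7
[[[-0.99,0.01,0.05],[0.03,0.0,0.0],1],[[-0.98,0.01,0.05],[0.03,0.0,0.0],1],[[-0.99,0.01,0.05],[0.03,0.0,0.0],1],[[-0.98,0.01,0.05],[0.02,0.0,0.0],1],[[-0.99,0.01,0.05],[0.03,0.0,0.0],1],[[-0.98,0.01,0.05],[0.02,0.01,0.0],1],[[-0.99,0.01,0.05],[0.03,0.0,0.01],1]]
```

>>> {"api": "drive_tool", "payload": {"increments": [[[0.15, 0, 0], [0, 0, 0], 1], [[0, 0, 0], [0, 0, 0], 1], [[0, 0, 0], [0, 0, 0], 1], [[0, 0, 0], [0, 0, 0], 1], [[0, 0, 0], [0, 0, 0], 1], [[0, 0, 0], [0, 0, 0], 1]]}}

```text
time_s: 4.9
tcp_pos: [0.4558, -0.3113, 0.0248]
eef_rot: [1.104, 1.267, -1.106]
wrist_force: [0.6, -0.9, 2.2]
gripper_width: 0.0299
```

```bash
python3 -c "
from plan import *
plan([.4575,-.318,.19],-83.3,1)
st()"
```

```text
t 4.9 p [ 0.4558 -0.3113  0.0248] F [ 0.6 -0.9  2.2] w 0.0299 n 7
[[[-0.94,0.01,0.04],[0.03,0.01,-0.0],1],[[-0.94,0.01,0.04],[0.03,0.0,-0.0],1],[[-0.95,0.0,0.04],[0.03,0.01,-0.0],1],[[-0.94,0.01,0.04],[0.02,0.0,-0.0],1],[[-0.95,0.0,0.04],[0.03,0.01,-0.01],1],[[-0.94,0.01,0.04],[0.02,0.0,-0.0],1],[[-0.95,0.0,0.05],[0.03,0.01,-0.01],1]]
time_s 4.9
tcp_pos [ 0.4558 -0.3113  0.0248]
eef_rot [ 1.1039  1.2672 -1.1065]
qpos [-0.6197  0.6432  1.8915 -0.0034  0.6026  0.8145]
wrist_force [ 0.6351 -0.8682  2.2468]
moment [-0.0295  0.1467  0.1453]
gripper_width 0.0299
[[ 0.0024  0.9903  0.1389]
 [-0.0041  0.1389 -0.9903]
 [-1.      0.0018  0.0044]]
```

>>> {"api": "drive_tool", "payload": {"increments": [[[-0.6, 0, 0], [0, 0, 0], 1], [[-0.95, 0, 0], [0, 0, 0], 1], [[-0.95, 0, 0], [0, 0, 0], 1], [[-0.95, 0, 0], [0, 0, 0], 1], [[-0.95, 0, 0], [0, 0, 0], 1], [[-0.95, 0, 0], [0, 0, 0], 1], [[-0.95, 0, 0], [0, 0, 0], 1], [[-0.95, 0, 0], [0, 0, 0], 1]]}}

```text
time_s: 5.57
tcp_pos: [0.447, -0.304, 0.201]
eef_rot: [1.108, 1.299, -1.114]
wrist_force: [1.3, 0.3, -4.1]
gripper_width: 0.0302
```

```bash
python3 -c "
from plan import *
plan([.549,.0345,.205],5.9,1)
c=cap('side');save(c,'s2.png',(150,170,350,330),4)"
```

```text
t 5.57 p [ 0.447 -0.304  0.201] F [ 1.3  0.3 -4.1] w 0.0302 n 15
[[[-0.0,0.39,-0.86],[-0.85,-0.02,0.0],1],[[-0.01,0.48,-0.81],[-0.85,-0.02,0.0],1],[[-0.01,0.56,-0.76],[-0.85,-0.02,0.0],1],[[-0.01,0.63,-0.7],[-0.85,-0.02,0.0],1],[[-0.01,0.7,-0.63],[-0.85,-0.02,0.0],1],[[-0.01,0.76,-0.55],[-0.85,-0.02,0.0],1],[[-0.01,0.82,-0.47],[-0.85,-0.02,0.0],1],[[-0.01,0.86,-0.39],[-0.86,-0.01,0.0],1]]
```

View pics/s2.png

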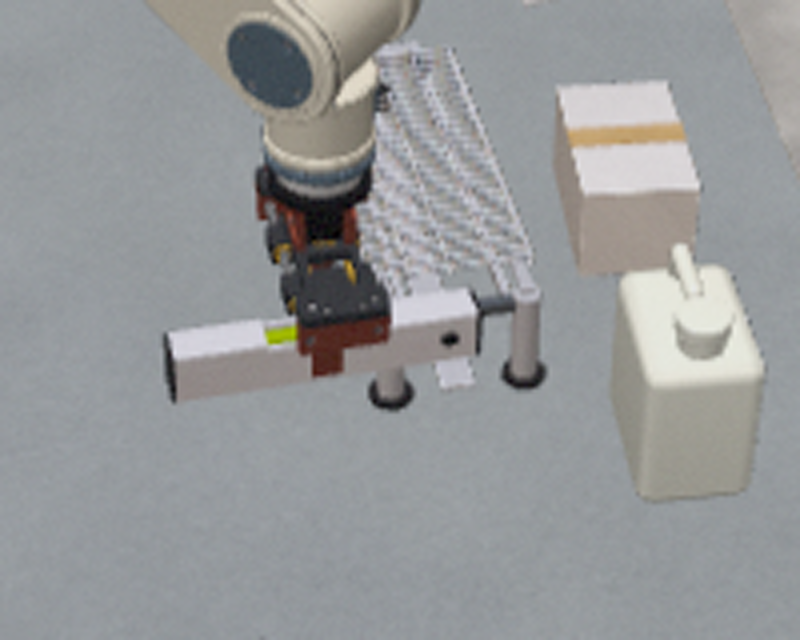

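The level is held level at its middle, with the jug at (690,380) clear to the right. I'll carry it across while turning.

>>> {"api": "drive_tool", "payload": {"increments": [[[-0.05, 0.39, -0.86], [-0.85, -0.02, 0], 1], [[-0.05, 0.48, -0.81], [-0.85, -0.02, 0], 1], [[-0.05, 0.56, -0.76], [-0.85, -0.02, 0], 1], [[-0.05, 0.63, -0.7], [-0.85, -0.02, 0], 1], [[-0.05, 0.7, -0.63], [-0.85, -0.02, 0], 1], [[-0.05, 0.76, -0.55], [-0.85, -0.02, 0], 1], [[-0.05, 0.82, -0.47], [-0.85, -0.02, 0], 1], [[-0.05, 0.86, -0.39], [-0.85, -0.01, 0], 1]]}}

```text
time_s: 6.28
tcp_pos: [0.4983, -0.1195, 0.209]
eef_rot: [0.456, 1.535, -0.469]
wrist_force: [0.0, -0.3, -3.5]
gripper_width: 0.0297
```

```bash
python3 -c "
from plan import *
plan([.549,.0345,.185],5.9,1)"
```

```text
t 6.28 p [ 0.4983 -0.1195  0.209 ] F [ 0.  -0.3 -3.5] w 0.0297 n 7
[[[0.13,0.89,-0.25],[-0.82,-0.02,0.01],1],[[0.13,0.91,-0.16],[-0.82,-0.02,0.01],1],[[0.13,0.93,-0.07],[-0.83,-0.02,0.01],1],[[0.13,0.93,0.03],[-0.82,-0.01,0.01],1],[[0.13,0.92,0.12],[-0.83,-0.02,0.01],1],[[0.14,0.9,0.2],[-0.82,-0.01,0.01],1],[[0.14,0.88,0.3],[-0.83,-0.02,0.0],1]]
```

>>> {"api": "drive_tool", "payload": {"increments": [[[0.13, 0.89, -0.25], [-0.82, -0.02, 0.01], 1], [[0.13, 0.91, -0.16], [-0.82, -0.02, 0.01], 1], [[0.13, 0.93, -0.07], [-0.83, -0.02, 0.01], 1], [[0.13, 0.93, 0.03], [-0.82, -0.01, 0.01], 1], [[0.13, 0.92, 0.12], [-0.83, -0.02, 0.01], 1], [[0.14, 0.9, 0.2], [-0.82, -0.01, 0], 1], [[0.14, 0.88, 0.3], [-0.83, -0.02, 0], 1], [[0, 0, 0], [0, 0, 0], 1]]}}

```text
time_s: 6.95
tcp_pos: [0.541, 0.0477, 0.1726]
eef_rot: [-0.113, 1.583, 0.117]
wrist_force: [0.6, -0.2, -4.2]
gripper_width: 0.0298
```

```bash
python3 -c "
from plan import *
plan([.549,.0345,.150],5.9,1,vs=.5)
c=cap('top');save(c,'t3.png',(180,170,400,290),3.6)
c=cap('side');save(c,'s3.png',(170,120,330,290),3.5)"
```

```text
t 6.95 p [0.541  0.0477 0.1726] F [ 0.6 -0.2 -4.2] w 0.0298 n 3
[[[0.3,-0.19,0.08],[0.12,-0.04,-0.01],1],[[0.3,-0.19,0.09],[0.12,-0.04,-0.01],1],[[0.3,-0.19,0.09],[0.12,-0.05,-0.01],1]]
```

View pics/t3.png

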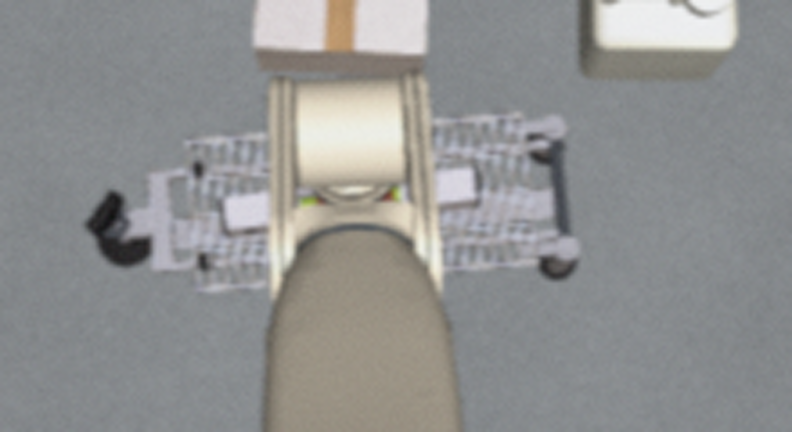

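View pics/s3.png

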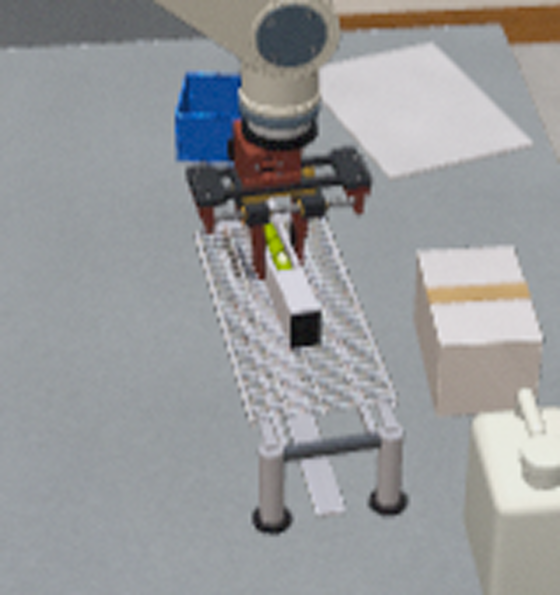

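The level hangs centred over the deck. In the top view its ends are at (245,212) and (458,188), and it runs parallel to the rails. I'll correct 7 mm in x and 13 mm in y, then lower.

>>> {"api": "drive_tool", "payload": {"increments": [[[0.3, -0.19, 0.08], [0.12, -0.04, 0], 1], [[0.3, -0.19, 0.09], [0.12, -0.04, 0], 1], [[0.2, -0.15, 0.09], [0.12, -0.04, 0], 1], [[0, 0, 0], [0, 0, 0], 1]]}}

```text
time_s: 7.38
tcp_pos: [0.5468, 0.029, 0.1496]
eef_rot: [-0.066, 1.573, 0.068]
wrist_force: [0.2, 0.4, -3.7]
gripper_width: 0.03
```

```bash
python3 -c "
from plan import *
plan([.549,.0345,.142],5.9,1,vs=.3)"
```

```text
t 7.38 p [0.5468 0.029  0.1496] F [ 0.2  0.4 -3.7] w 0.03 n 2
[[[0.15,0.11,0.05],[-0.07,-0.01,-0.01],1],[[0.15,0.1,0.06],[-0.08,-0.02,-0.0],1]]
```

>>> {"api": "drive_tool", "payload": {"increments": [[[0.1, 0.11, 0.05], [-0.07, -0.01, 0], 1], [[0.15, 0.1, 0.06], [-0.08, -0.01, 0], 1], [[0.08, 0, 0], [0, 0, 0], 1], [[0.06, 0, 0], [0, 0, 0], 1]]}}

```text
time_s: 7.72
tcp_pos: [0.5492, 0.0325, 0.1386]
eef_rot: [-0.078, 1.571, 0.08]
wrist_force: [-0.4, -1.3, -3.8]
gripper_width: 0.0302
```

```bash
python3 -c "
from plan import *
plan([.549,.0345,.142],5.9,1,vs=.3)
c=cap('side');save(c,'s4.png',(170,120,330,290),3.5)"
```

```text
t 7.72 p [0.5492 0.0325 0.1386] F [-0.4 -1.3 -3.8] w 0.0302 n 1
[[[-0.14,0.08,0.0],[-0.02,-0.01,-0.01],1]]
```

View pics/s4.png

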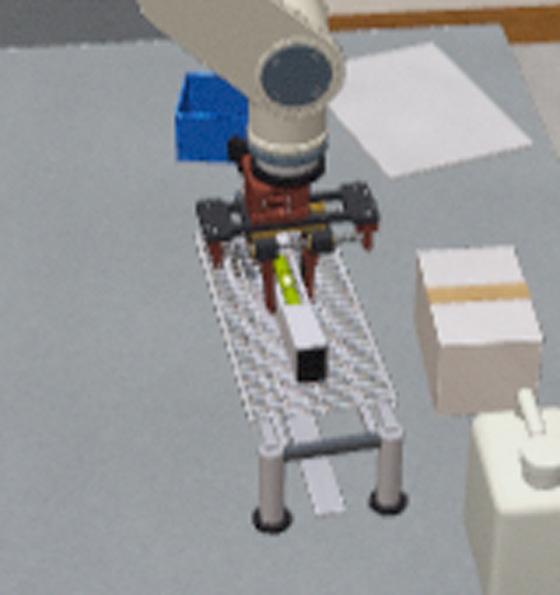

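Not in contact yet: the force is still only the level's weight. I'll lower further in small steps.

>>> {"api": "drive_tool", "payload": {"increments": [[[0.1, 0.06, 0], [0, 0, 0], 1], [[0.1, 0, 0], [0, 0, 0], 1]]}}

```text
time_s: 7.93
tcp_pos: [0.5499, 0.0344, 0.1344]
eef_rot: [-0.077, 1.568, 0.08]
wrist_force: [-2.1, 4.7, 6.5]
gripper_width: 0.03
```

>>> {"api": "drive_tool", "payload": {"increments": [[[0.08, 0, 0], [0, 0, 0], 1], [[0, 0, 0], [0, 0, 0], 1]]}}

```text
time_s: 8.1
tcp_pos: [0.5504, 0.035, 0.1334]
eef_rot: [-0.077, 1.567, 0.08]
wrist_force: [-0.6, -2.0, 2.6]
gripper_width: 0.0297
```

```bash
python3 -c "
from plan import *
plan([.549,.0345,.142],5.9,1,vs=.3);st()"
```

```text
t 8.1 p [0.5504 0.035  0.1334] F [-0.6 -2.   2.6] w 0.0297 n 2
[[[-0.17,-0.01,-0.03],[-0.01,0.01,-0.01],1],[[-0.17,-0.0,-0.03],[-0.01,0.01,-0.0],1]]
time_s 8.1
tcp_pos [0.5504 0.035  0.1334]
eef_rot [-0.0774  1.5673  0.0799]
qpos [ 0.041   0.4595  1.8638  0.0022  0.8162 -0.0606]
wrist_force [-0.6228 -2.0262  2.6182]
moment [-0.349   0.3458 -0.0713]
gripper_width 0.0297
[[ 0.002  -0.1     0.995 ]
 [ 0.0017  0.995   0.1   ]
 [-1.      0.0015  0.0022]]
```

Contact: the force went from −3.8 to about +3…6 N. I'll release and lift.

>>> {"api": "drive_tool", "payload": {"increments": [[[0, 0, 0], [0, 0, 0], 0], [[0, 0, 0], [0, 0, 0], 0], [[0, 0, 0], [0, 0, 0], 0], [[0, 0, 0], [0, 0, 0], 0], [[-0.3, 0, 0], [0, 0, 0], 0], [[-0.8, 0, 0], [0, 0, 0], 0], [[-1, 0, 0], [0, 0, 0], 0.5], [[-1, 0, 0], [0, 0, 0], 1]]}}

```text
time_s: 8.77
tcp_pos: [0.5478, 0.0352, 0.2101]
eef_rot: [-0.078, 1.575, 0.081]
wrist_force: [0.8, -0.3, -0.1]
gripper_width: 0.0598
```

```bash
python3 -c "
from plan import *
plan([.5395,.134,.195],5.9,1)
c=cap('side');save(c,'s5.png',(210,140,310,260),5)"
```

```text
t 8.77 p [0.5478 0.0352 0.2101] F [ 0.8 -0.3 -0.1] w 0.0598 n 4
[[[0.15,0.99,0.02],[-0.0,-0.01,-0.0],1],[[0.15,0.99,0.02],[-0.01,-0.01,-0.01],1],[[0.16,0.99,0.02],[-0.0,-0.01,-0.0],1],[[0.15,0.99,0.01],[-0.01,-0.02,-0.01],1]]
```

View pics/s5.png

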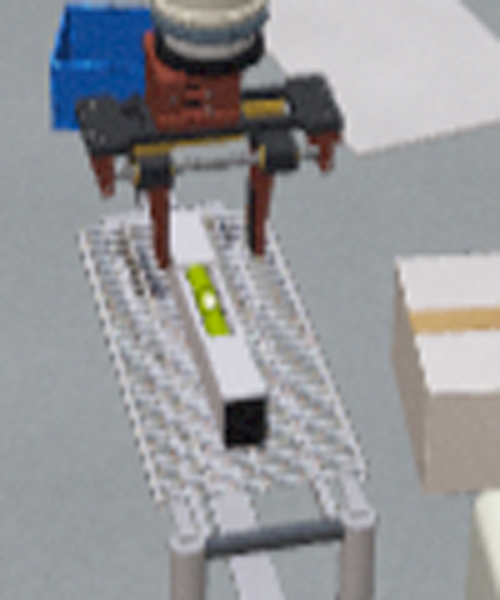

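The level lies along the deck's middle, vial (197,265)–(217,333) with the bubble at (208,300), unpressed. Next I'll press its foot-side end with closed fingers.

>>> {"api": "drive_tool", "payload": {"increments": [[[0, 0.99, 0.02], [0, 0, 0], 1], [[0, 0.99, 0.02], [0, 0, 0], 1], [[0, 0.99, 0.02], [0, 0, 0], 1], [[0, 0.99, 0], [0, 0, 0], 1], [[0, 0, 0], [0, 0, 0], 1]]}}

```text
time_s: 9.23
tcp_pos: [0.5455, 0.1364, 0.2226]
eef_rot: [-0.073, 1.555, 0.078]
wrist_force: [0.3, -0.8, -0.6]
gripper_width: 0.0227
```

```bash
python3 -c "
from plan import *
plan([.5395,.134,.178],5.9,1,vs=.5)
c=cap('top');save(c,'t6.png',(180,170,400,290),3.6)"
```

```text
t 9.23 p [0.5455 0.1364 0.2226] F [ 0.3 -0.8 -0.6] w 0.0227 n 4
[[[0.45,-0.02,-0.07],[-0.01,0.03,-0.0],1],[[0.44,-0.02,-0.07],[-0.02,0.03,-0.01],1],[[0.45,-0.02,-0.06],[-0.01,0.03,-0.0],1],[[0.44,-0.01,-0.06],[-0.02,0.03,-0.01],1]]
```

View pics/t6.png

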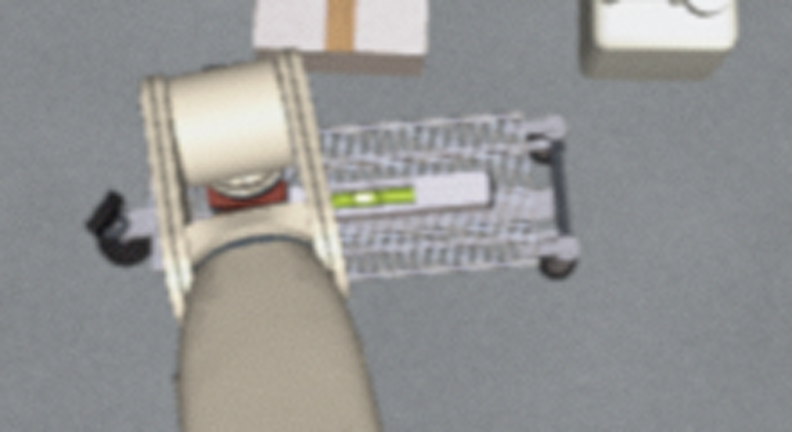

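The top view shows bubble and lines clear of the arm: vial (330–415,197), bubble about 368. Now press.

>>> {"api": "drive_tool", "payload": {"increments": [[[0.45, -0.02, -0.07], [0, 0.03, 0], 1], [[0.45, -0.02, -0.07], [0, 0.03, 0], 1], [[0.45, -0.02, -0.07], [0, 0.03, 0], 1], [[0.4, 0, -0.06], [0, 0.03, 0], 1]]}}

```text
time_s: 9.62
tcp_pos: [0.5402, 0.1308, 0.1773]
eef_rot: [-0.074, 1.567, 0.077]
wrist_force: [-0.3, -0.1, -0.2]
gripper_width: 0.0008
```

>>> {"api": "drive_tool", "payload": {"increments": [[[0.1, 0, 0], [0, 0, 0], 1], [[0.15, 0, 0], [0, 0, 0], 1]]}}

```text
time_s: 9.78
tcp_pos: [0.5385, 0.1292, 0.1673]
eef_rot: [-0.073, 1.572, 0.075]
wrist_force: [-0.9, 2.1, 2.6]
gripper_width: 0.0005
```

>>> {"api": "drive_tool", "payload": {"increments": [[[0.15, 0, 0], [0, 0, 0], 1], [[0.15, 0, 0], [0, 0, 0], 1]]}}

```text
time_s: 9.95
tcp_pos: [0.5406, 0.1295, 0.1607]
eef_rot: [-0.07, 1.569, 0.075]
wrist_force: [-1.0, 2.2, 38.9]
gripper_width: 0.0004
```

>>> {"api": "drive_tool", "payload": {"increments": [[[0.06, 0, 0], [0, 0, 0], 1], [[0.06, 0, 0], [0, 0, 0], 1], [[0.06, 0, 0], [0, 0, 0], 1], [[0.06, 0, 0], [0, 0, 0], 1], [[0.06, 0, 0], [0, 0, 0], 1], [[0.06, 0, 0], [0, 0, 0], 1], [[0.06, 0, 0], [0, 0, 0], 1], [[0.06, 0, 0], [0, 0, 0], 1]]}}

```text
time_s: 10.62
tcp_pos: [0.5514, 0.1304, 0.1622]
eef_rot: [-0.067, 1.545, 0.076]
wrist_force: [-3.7, -0.7, 13.5]
gripper_width: 0.0004
```

```bash
python3 -c "
from h import *
for i in range(4):
  c=cap('top');st() if i==3 else 0"
```

```text
time_s 10.8167
tcp_pos [0.5514 0.1304 0.1622]
eef_rot [-0.0667  1.5448  0.0756]
qpos [0.2105 0.4266 1.8307 0.002  0.8588 0.1183]
wrist_force [-4.1921  0.4727 13.3735]
moment [-0.1358  0.7457 -0.0677]
gripper_width 0.0003
[[ 0.0246 -0.0908  0.9956]
 [ 0.0068  0.9959  0.0907]
 [-0.9997  0.0046  0.0251]]
```

Holding ~13 N, but each row lets the tip creep in x. From here I'll wait with camera frames instead of rows, since the arm holds its target during those, and average them.

```bash
cat > bub.py <<'E'
from h import *
import sys
def avg(n=24,keep=8,tag="x",cam="top",box=(255,205,325,240),s=11):
    ims=[]
    for i in range(n):
        c=cap(cam)
        if i>=n-keep: ims.append(c["img"].astype(float))
    m=np.mean(ims,0); c["avg"]=m
    x0,y0,x1,y1=box; cr=m[y0:y1,x0:x1]
    cv2.imwrite(f"pics/{tag}.png",cv2.resize(np.clip(cr,0,255).astype(np.uint8),None,fx=s,fy=s,interpolation=cv2.INTER_CUBIC)[:,:,::-1])
    import pickle; pickle.dump(c,open(tag+".pkl","wb")); return c
E
python3 -c "
from bub import *
avg(30,8,'p1'); s,R=st()
c=cap('side');save(c,'s7.png',(210,140,310,260),5)"
```

```text
time_s 12.3167
tcp_pos [0.5513 0.1304 0.1622]
eef_rot [-0.0667  1.5448  0.0756]
qpos [0.2105 0.4266 1.8308 0.002  0.8588 0.1183]
wrist_force [-4.861   0.4608 13.3607]
moment [-0.1465  0.7028 -0.0108]
gripper_width 0.0006
[[ 0.0245 -0.0908  0.9956]
 [ 0.0068  0.9959  0.0907]
 [-0.9997  0.0046  0.025 ]]
```

View pics/p1.png

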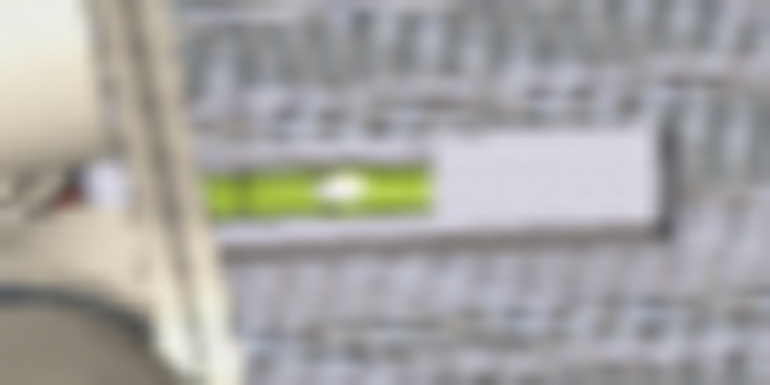

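View pics/s7.png

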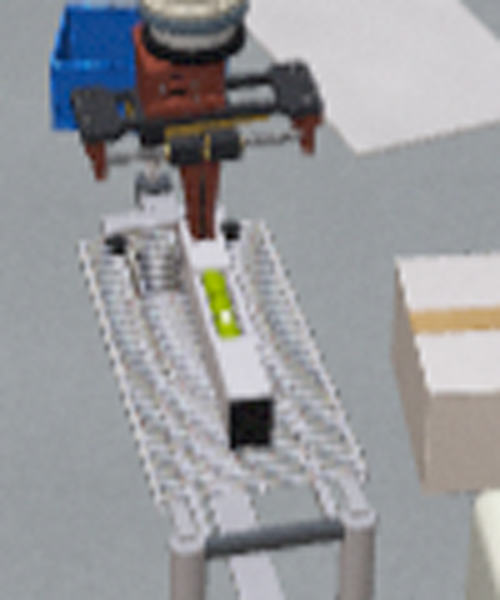

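Pressed, the bubble's centre is at crop (342,188). The foot-side line is at 243 (+13 mm) and the vial's hinge end at 433 (−46 mm), so the vial centre is about 285 and the bubble about −17.7 mm. That calls for a foot turn of about 1.95 rad. The side view also shows the tip dragged the level's foot end slightly towards the carton, so I'll check its alignment later. Lift and go to the foot.

>>> {"api": "drive_tool", "payload": {"increments": [[[-0.5, 0, 0], [0, 0, 0], 1], [[-1, 0, 0], [0, 0, 0], 1], [[-1, 0, 0], [0, 0, 0], 0], [[-0.8, 0, 0], [0, 0, 0], 0]]}}

```text
time_s: 12.7
tcp_pos: [0.5469, 0.1285, 0.243]
eef_rot: [-0.068, 1.553, 0.074]
wrist_force: [0.6, -0.0, 0.4]
gripper_width: 0.0102
```

```bash
python3 -c "
from plan import *
plan([.5255,.274,.225],54,0)"
```

```text
t 12.7 p [0.5469 0.1285 0.243 ] F [ 0.6 -0.   0.4] w 0.0102 n 8
[[[0.09,0.73,-0.04],[-0.89,0.02,0.0],0],[[0.09,0.73,0.04],[-0.89,0.02,0.01],0],[[0.09,0.73,0.11],[-0.89,0.02,0.0],0],[[0.09,0.71,0.19],[-0.89,0.02,0.0],0],[[0.09,0.69,0.27],[-0.88,0.01,0.01],0],[[0.09,0.65,0.34],[-0.89,0.02,0.0],0],[[0.09,0.61,0.4],[-0.88,0.01,0.01],0],[[0.1,0.57,0.47],[-0.89,0.02,0.0],0]]
```

>>> {"api": "drive_tool", "payload": {"increments": [[[0.09, 0.73, -0.04], [-0.89, 0.02, 0], 0], [[0.09, 0.73, 0.04], [-0.89, 0.02, 0.01], 0], [[0.09, 0.73, 0.11], [-0.89, 0.02, 0], 0], [[0.09, 0.71, 0.19], [-0.89, 0.02, 0], 0], [[0.09, 0.69, 0.27], [-0.89, 0.01, 0.01], 0], [[0.09, 0.65, 0.34], [-0.89, 0.02, 0], 0], [[0.09, 0.61, 0.4], [-0.89, 0.01, 0.01], 0], [[0.1, 0.57, 0.47], [-0.89, 0.02, 0], 0]]}}

```text
time_s: 13.37
tcp_pos: [0.5288, 0.2755, 0.2314]
eef_rot: [-0.764, 1.42, 0.754]
wrist_force: [-0.1, 0.4, -0.1]
gripper_width: 0.0634
```

```bash
python3 -c "
from plan import *
plan([.5255,.274,.20],54,0,vs=.5)
c=cap('side');save(c,'s8.png',(190,110,310,230),5)"
```

```text
t 13.37 p [0.5288 0.2755 0.2314] F [-0.1  0.4 -0.1] w 0.0634 n 3
[[[0.42,0.03,-0.04],[0.09,0.02,0.03],0],[[0.42,0.03,-0.05],[0.09,0.03,0.03],0],[[0.41,0.02,-0.04],[0.09,0.02,0.04],0]]
```

View pics/s8.png

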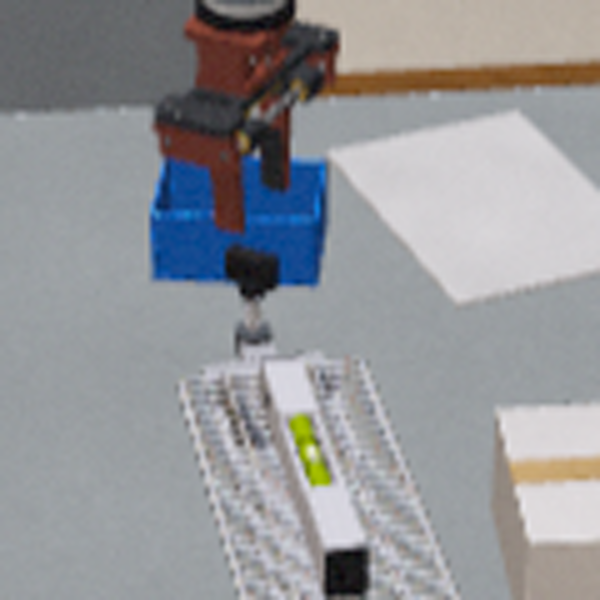

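The jaws stand above the wing at (252,270), fingertips either side of it. Descend, still opening.

>>> {"api": "drive_tool", "payload": {"increments": [[[0.42, 0.03, -0.04], [0.09, 0.02, 0.03], 0], [[0.42, 0.03, -0.05], [0.09, 0.03, 0.03], 0], [[0.41, 0.02, -0.04], [0.09, 0.02, 0.03], 0], [[0, 0, 0], [0, 0, 0], 0]]}}

```text
time_s: 13.75
tcp_pos: [0.5245, 0.2759, 0.1959]
eef_rot: [-0.736, 1.444, 0.736]
wrist_force: [-0.3, -0.5, -0.7]
gripper_width: 0.0875
```

```bash
python3 -c "
from plan import *
plan([.5255,.274,.156],54,0,vs=.5)"
```

```text
t 13.75 p [0.5245 0.2759 0.1959] F [-0.3 -0.5 -0.7] w 0.0875 n 4
[[[0.4,-0.02,-0.01],[0.0,-0.0,-0.0],0],[[0.4,-0.02,-0.01],[0.0,-0.0,-0.0],0],[[0.4,-0.02,-0.01],[0.0,-0.0,-0.0],0],[[0.4,-0.02,-0.01],[0.01,-0.01,-0.01],0]]
```

>>> {"api": "drive_tool", "payload": {"increments": [[[0.4, -0.02, 0], [0, 0, 0], 0], [[0.4, -0.02, 0], [0, 0, 0], 0], [[0.4, -0.02, 0], [0, 0, 0], 0], [[0.4, -0.02, 0], [0, 0, 0], 0], [[0, 0, 0], [0, 0, 0], 1], [[0, 0, 0], [0, 0, 0], 1], [[0, 0, 0], [0, 0, 0], 1], [[0, 0, 0], [0, 0, 0], 1]]}}

```text
time_s: 14.42
tcp_pos: [0.5262, 0.271, 0.1494]
eef_rot: [-0.731, 1.45, 0.731]
wrist_force: [0.2, -0.2, -0.5]
gripper_width: 0.0647
```

```bash
python3 -c "
from plan import *
plan([.5255,.274,.156],54,0,vs=.5)"
```

```text
t 14.42 p [0.5262 0.271  0.1494] F [ 0.2 -0.2 -0.5] w 0.0647 n 1
[[[-0.26,0.1,0.08],[-0.05,-0.04,-0.02],0]]
```

>>> {"api": "drive_tool", "payload": {"increments": [[[-0.2, 0.1, 0.08], [0, 0, 0], 1], [[0, 0, 0], [0, 0, 0], 1], [[0, 0, 0], [0, 0, 0], 1], [[0, 0, 0], [0, 0, 0], 1], [[0, 0, 0], [0, 0, 0], 1], [[0, 0, 0], [0, 0, 0], 1], [[0, 0, 0], [0, 0, 0], 1], [[0, 0, 0], [0, 0, 0], 1]]}}

```text
time_s: 15.08
tcp_pos: [0.529, 0.2785, 0.1579]
eef_rot: [-0.728, 1.436, 0.732]
wrist_force: [4.7, 1.5, -3.8]
gripper_width: 0.0138
```

```bash
python3 -c "
from plan import *
plan([.5255,.274,.156],54,1,vs=.5);s,R=st();print(np.degrees(np.arctan2(R[1,2],R[0,2])))
c=cap('side');save(c,'s9.png',(190,110,310,230),5)"
```

```text
t 15.08 p [0.529  0.2785 0.1579] F [ 4.7  1.5 -3.8] w 0.0138 n 1
[[[0.07,0.0,-0.23],[-0.05,0.07,0.01],1]]
time_s 15.0833
tcp_pos [0.529  0.2785 0.1579]
eef_rot [-0.7277  1.4362  0.7317]
qpos [ 0.4635  0.4794  1.7514  0.0032  0.9027 -0.4749]
wrist_force [ 4.7135  1.4986 -3.7839]
moment [-0.252  -0.2862  0.1362]
gripper_width 0.0138
[[ 0.0061 -0.8055  0.5926]
 [ 0.0058  0.5926  0.8054]
 [-1.     -0.0015  0.0083]]
53.65610316554722
```

View pics/s9.png

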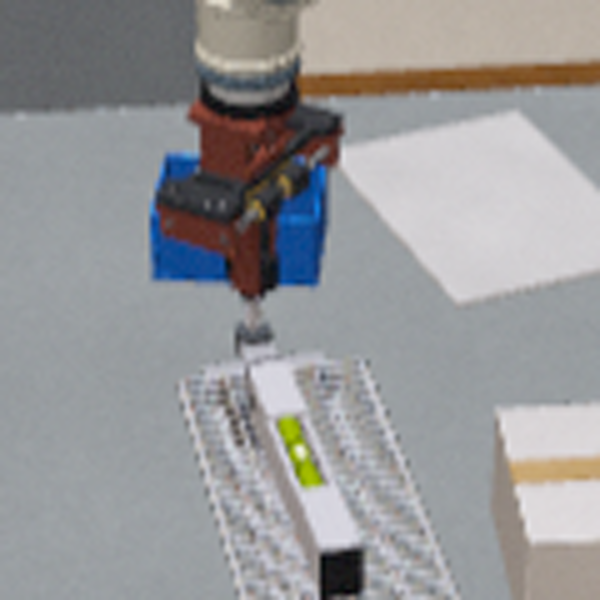

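Wing gripped at 13.8 mm (14 expected). The level seems to have shifted slightly between the last two side pictures (far end from (290,375) to (270,375)), so I'll look from the top.

```bash
python3 -c "
from bub import *
avg(3,3,'p2',box=(190,180,350,265),s=5)"
```

```text
(no output)
```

View pics/p2.png

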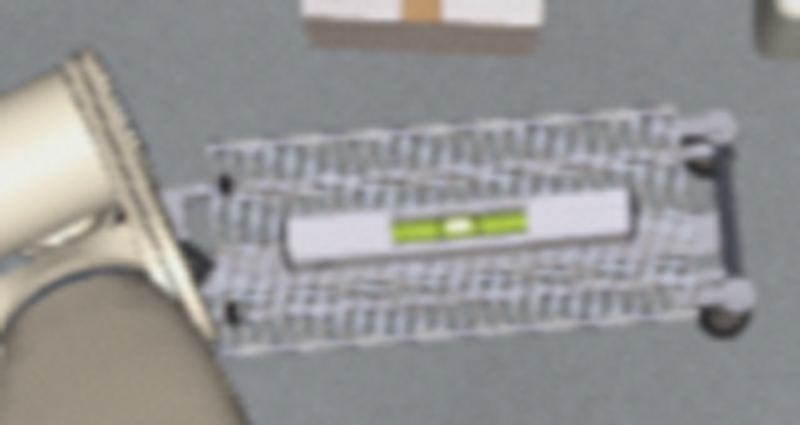

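The level is parallel to the rails: its ends at (289,240) and (632,213) give slope −0.079, against −0.085 for the rails. It is centred within about 5–7 mm, and the unpressed bubble is near the middle. Now turn the wing clockwise (+ about tool x) by about 1.95 rad.

>>> {"api": "drive_tool", "payload": {"increments": [[[0, 0, 0], [0.5, 0, 0], 1], [[0, 0, 0], [0.8, 0, 0], 1], [[0, 0, 0], [0.8, 0, 0], 1], [[0, 0, 0], [0.8, 0, 0], 1]]}}

```text
time_s: 15.62
tcp_pos: [0.5286, 0.278, 0.1578]
eef_rot: [-0.453, 1.518, 0.455]
wrist_force: [-0.8, -0.6, 1.3]
gripper_width: 0.0143
```

```bash
cat > yaw.py <<'E'
from h import *
s=robot.sense();R=cv2.Rodrigues(np.array(s["eef_rot"],float))[0]
print(s["time_s"],np.round(s["tcp_pos"],4),"F",np.round(s["wrist_force"],1),"M",np.round(s["moment"],2),"yaw",round(np.degrees(np.arctan2(R[1,2],R[0,2])),2),"turned",round(np.radians(53.66)-np.arctan2(R[1,2],R[0,2]),3),"w",s["gripper_width"],"tilt",R[:2,0].round(3))
E
python3 yaw.py
```

```text
15.6167 [0.5286 0.278  0.1578] F [-0.8 -0.6  1.3] M [-0.23  0.25  0.29] yaw 33.25 turned 0.356 w 0.01429578699911639 tilt [0.004 0.003]
```

>>> {"api": "drive_tool", "payload": {"increments": [[[0, 0, 0], [0.9, 0, 0], 1], [[0, 0, 0], [0.9, 0, 0], 1], [[0, 0, 0], [0.9, 0, 0], 1], [[0, 0, 0], [0.9, 0, 0], 1], [[0, 0, 0], [0.9, 0, 0], 1], [[0, 0, 0], [0.9, 0, 0], 1], [[0, 0, 0], [0.9, 0, 0], 1]]}}

```text
time_s: 16.2
tcp_pos: [0.5271, 0.2776, 0.1578]
eef_rot: [0.164, 1.563, -0.164]
wrist_force: [-1.0, 0.3, 1.2]
gripper_width: 0.0139
```

```bash
python3 yaw.py
```

```text
16.2 [0.5271 0.2776 0.1578] F [-1.   0.3  1.2] M [-0.14  0.21  0.28] yaw -11.96 turned 1.145 w 0.01393218276087953 tilt [ 0.002 -0.   ]
```

Remaining 0.80 rad. Each 0.9 row gives about 0.113, so 7 rows.

>>> {"api": "drive_tool", "payload": {"increments": [[[0, 0, 0], [0.9, 0, 0], 1], [[0, 0, 0], [0.9, 0, 0], 1], [[0, 0, 0], [0.9, 0, 0], 1], [[0, 0, 0], [0.9, 0, 0], 1], [[0, 0, 0], [0.9, 0, 0], 1], [[0, 0, 0], [0.9, 0, 0], 1], [[0, 0, 0], [0.9, 0, 0], 1]]}}

```text
time_s: 16.78
tcp_pos: [0.5259, 0.2785, 0.1579]
eef_rot: [0.778, 1.427, -0.779]
wrist_force: [-0.6, 0.9, 0.8]
gripper_width: 0.0139
```

```bash
python3 yaw.py
```

```text
16.7833 [0.5259 0.2785 0.1579] F [-0.6  0.9  0.8] M [0.03 0.31 0.29] yaw -57.22 turned 1.935 w 0.013925066331443128 tilt [-0.    -0.001]
```

>>> {"api": "drive_tool", "payload": {"increments": [[[0, 0, 0], [0, 0, 0], 0.5], [[0, 0, 0], [0, 0, 0], 0.5], [[0, 0, 0], [0, 0, 0], 0.5], [[-0.5, 0, 0], [0, 0, 0], 0.5], [[-1, 0, 0], [0, 0, 0], 0.5], [[-1, 0, 0], [0, 0, 0], 1], [[-0.6, 0, 0], [0, 0, 0], 1]]}}

```text
time_s: 17.37
tcp_pos: [0.5233, 0.277, 0.2355]
eef_rot: [0.764, 1.435, -0.779]
wrist_force: [0.5, 0.5, -0.4]
gripper_width: 0.034
```

```bash
python3 yaw.py; python3 -c "
from plan import *
plan([.534,.128,.22],5.5,1)
"
```

```text
17.3667 [0.5233 0.277  0.2355] F [ 0.5  0.5 -0.4] M [0.03 0.1  0.03] yaw -56.65 turned 1.925 w 0.03400604830796006 tilt [-0.009 -0.006]
t 17.37 p [0.5233 0.277  0.2355] F [ 0.5  0.5 -0.4] w 0.034 n 10
[[[0.06,-0.29,0.52],[-0.9,-0.01,0.01],1],[[0.07,-0.35,0.49],[-0.9,-0.0,0.01],1],[[0.06,-0.4,0.45],[-0.9,-0.0,0.01],1],[[0.06,-0.44,0.4],[-0.91,-0.01,0.01],1],[[0.07,-0.48,0.35],[-0.9,-0.0,0.01],1],[[0.06,-0.52,0.3],[-0.91,-0.01,0.01],1],[[0.06,-0.55,0.24],[-0.9,-0.0,0.0],1],[[0.07,-0.57,0.18],[-0.91,-0.01,0.01],1]]
```

>>> {"api": "drive_tool", "payload": {"increments": [[[0.06, -0.29, 0.52], [-0.9, 0, 0.01], 1], [[0.07, -0.35, 0.49], [-0.9, 0, 0.01], 1], [[0.06, -0.4, 0.45], [-0.9, 0, 0.01], 1], [[0.06, -0.44, 0.4], [-0.9, 0, 0.01], 1], [[0.07, -0.48, 0.35], [-0.9, 0, 0.01], 1], [[0.06, -0.52, 0.3], [-0.9, 0, 0.01], 1], [[0.06, -0.55, 0.24], [-0.9, 0, 0], 1], [[0.07, -0.57, 0.18], [-0.9, 0, 0.01], 1]]}}

```text
time_s: 18.03
tcp_pos: [0.5391, 0.1573, 0.2373]
eef_rot: [0.061, 1.557, -0.045]
wrist_force: [-0.0, 0.4, 0.1]
gripper_width: 0.0004
```

```bash
python3 yaw.py; python3 -c "
from bub import *
avg(3,3,'p3',box=(190,180,350,265),s=5)
from plan import *
plan([.535,.127,.19],5.5,1)
"
```

```text
18.0333 [0.5391 0.1573 0.2373] F [-0.   0.4  0.1] M [-0.04  0.07  0.03] yaw -3.88 turned 1.004 w 0.0004359129210888844 tilt [0.013 0.009]
t 18.18 p [0.5391 0.1574 0.237 ] F [ 0.2 -0.  -0.3] w 0.0006 n 3
[[[0.62,-0.41,-0.03],[-0.48,0.04,-0.03],1],[[0.63,-0.41,-0.05],[-0.48,0.03,-0.02],1],[[0.62,-0.41,-0.07],[-0.49,0.04,-0.03],1]]
```

View pics/p3.png

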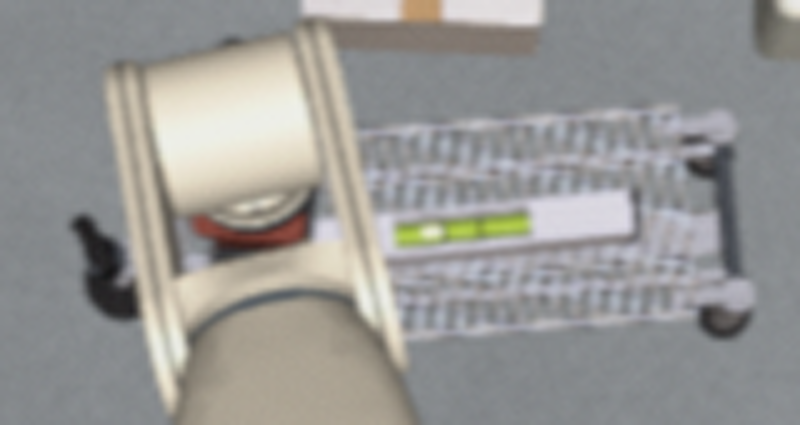

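The wing has turned, and the sprung-up bubble now sits towards the foot at (432,232), as expected. Press again.

>>> {"api": "drive_tool", "payload": {"increments": [[[0.6, -0.41, -0.03], [-0.48, 0.04, -0.03], 1], [[0.6, -0.41, -0.05], [-0.48, 0.03, -0.02], 1], [[0.6, -0.41, -0.07], [-0.49, 0.04, -0.03], 1], [[0, 0, 0], [0, 0, 0], 1]]}}

```text
time_s: 18.52
tcp_pos: [0.5368, 0.1294, 0.1942]
eef_rot: [-0.073, 1.564, 0.075]
wrist_force: [-0.3, -0.5, -1.5]
gripper_width: 0.0002
```

```bash
python3 yaw.py; python3 -c "
from plan import *
plan([.535,.127,.178],5.5,1,vs=.4)
"
```

```text
18.5167 [0.5368 0.1294 0.1942] F [-0.3 -0.5 -1.5] M [-0.06  0.06  0.05] yaw 5.42 turned 0.842 w 0.00024857115600410964 tilt [0.005 0.002]
t 18.52 p [0.5368 0.1294 0.1942] F [-0.3 -0.5 -1.5] w 0.0002 n 2
[[[0.32,-0.04,-0.04],[-0.01,0.02,-0.01],1],[[0.33,-0.05,-0.04],[-0.0,0.02,-0.0],1]]
```

>>> {"api": "drive_tool", "payload": {"increments": [[[0.32, -0.04, -0.04], [0, 0.02, 0], 1], [[0.3, -0.05, -0.04], [0, 0.02, 0], 1]]}}

```text
time_s: 18.68
tcp_pos: [0.5364, 0.1286, 0.1802]
eef_rot: [-0.068, 1.566, 0.072]
wrist_force: [0.6, -0.3, 0.0]
gripper_width: 0.0009
```

>>> {"api": "drive_tool", "payload": {"increments": [[[0.25, 0, 0], [0, 0, 0], 1], [[0.15, 0, 0], [0, 0, 0], 1]]}}

```text
time_s: 18.85
tcp_pos: [0.5373, 0.1304, 0.1704]
eef_rot: [-0.064, 1.564, 0.071]
wrist_force: [-2.2, -0.5, 15.7]
gripper_width: 0.0004
```

```bash
python3 yaw.py
```

```text
18.85 [0.5373 0.1304 0.1704] F [-2.2 -0.5 15.7] M [-0.13  0.16 -0.03] yaw 4.92 turned 0.851 w 0.00039529700175162767 tilt [0.005 0.004]
```

TCP z is 0.1704 at 15.7 N, about where the fully-home level shelf should be. Wait by frames and read.

```bash
python3 -c "
from bub import *
avg(44,12,'p4')"; python3 yaw.py
```

```text
21.05 [0.5376 0.1303 0.171 ] F [-1.3  1.6  5. ] M [ 0.26  0.13 -0.06] yaw 4.95 turned 0.85 w 0.0003443321923576972 tilt [0.006 0.004]
```

View pics/p4.png

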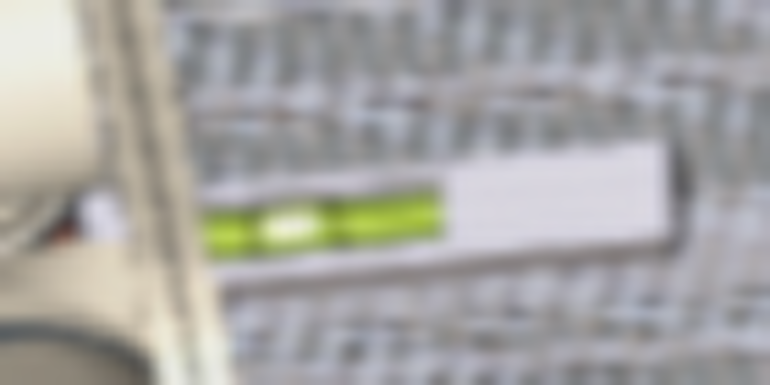

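The bubble sits at about 292 between lines near 252 and 338, which is almost centred. But the push relaxed to 5 N, so I'll press harder before trusting that reading.

>>> {"api": "drive_tool", "payload": {"increments": [[[0.15, 0, 0], [0, 0, 0], 1]]}}

```text
time_s: 21.13
tcp_pos: [0.5393, 0.1309, 0.1693]
eef_rot: [-0.064, 1.559, 0.071]
wrist_force: [-1.3, -2.9, 30.9]
gripper_width: 0.0004
```

```bash
python3 -c "
from h import *
for i in range(4): cap('top')"; python3 yaw.py
```

```text
21.3333 [0.5401 0.1308 0.1701] F [-1.2 -2.3 20.1] M [-0.29  0.27 -0.06] yaw 4.93 turned 0.851 w 0.00025297753691134084 tilt [0.012 0.005]
```

```bash
cat > rd.py <<'E'
from h import *
import pickle,sys
def read(tag,plot=True):
    c=pickle.load(open(tag+".pkl","rb")); m=c["avg"]
    g=m[:,:,1]-m[:,:,2]  # green-yellow vs blue: vial high, white low
    sub=(g>60)&(m[:,:,1]>90)
    ys,xs=np.nonzero(sub[205:240,262:310]); ys+=205; xs+=262
    k=np.polyfit(xs,ys,1); 
    X=np.arange(265,305,0.25); prof=[]
    for ch in (0,2):
        v=np.mean([cv2.remap(m[:,:,ch].astype(np.float32),X[None].astype(np.float32),(np.polyval(k,X)+o)[None].astype(np.float32),cv2.INTER_CUBIC)[0] for o in(-.6,0,.6)],0); prof.append(v)
    return X,k,prof
if __name__=="__main__":
    X,k,(r,b)=read(sys.argv[1]); print(k)
    for x,a,c in list(zip(X,r,b))[::2]: print(x,int(a),int(c),end=" | ")
E
python3 -c "
from bub import *
avg(34,12,'p5')"; python3 yaw.py; python3 rd.py p5
```

```text
23.0333 [0.5401 0.1308 0.1701] F [-2.3 -1.  18.9] M [-0.32  0.24 -0.06] yaw 4.92 turned 0.851 w 0.00020453855612275233 tilt [0.012 0.005]
[-8.65143709e-02  2.49264211e+02]
265.0 216 202 | 265.5 208 193 | 266.0 198 181 | 266.5 190 169 | 267.0 185 161 | 267.5 185 159 | 268.0 184 157 | 268.5 172 148 | 269.0 160 138 | 269.5 151 131 | 270.0 153 132 | 270.5 166 144 | 271.0 182 156 | 271.5 191 163 | 272.0 191 158 | 272.5 188 147 | 273.0 180 127 | 273.5 173 104 | 274.0 167 84 | 274.5 164 72 | 275.0 162 67 | 275.5 161 64 | 276.0 158 65 | 276.5 151 61 | 277.0 146 62 | 277.5 145 69 | 278.0 154 88 | 278.5 173 118 | 279.0 196 152 | 279.5 213 180 | 280.0 223 199 | 280.5 227 209 | 281.0 226 209 | 281.5 228 210 | 282.0 225 202 | 282.5 220 189 | 283.0 208 166 | 283.5 189 134 | 284.0 169 103 | 284.5 152 79 | 285.0 143 66 | 285.5 142 61 | 286.0 148 63 | 286.5 154 65 | 287.0 160 67 | 287.5 163 68 | 288.0 165 69 | 288.5 166 70 | 289.0 167 71 | 289.5 169 72 | 290.0 170 73 | 290.5 173 76 | 291.0 174 77 | 291.5 174 77 | 292.0 175 77 | 292.5 175 76 | 293.0 176 82 | 293.5 179 94 | 294.0 184 117 | 294.5 192 148 | 295.0 201 180 | 295.5 209 205 | 296.0 214 219 | 296.5 216 225 | 297.0 216 223 | 297.5 215 223 | 298.0 215 222 | 298.5 215 222 | 299.0 216 222 | 299.5 215 222 | 300.0 215 222 | 300.5 215 222 | 301.0 215 222 | 301.5 215 222 | 302.0 215 222 | 302.5 215 222 | 303.0 215 222 | 303.5 215 222 | 304.0 215 222 | 304.5 215 222 |
```

View pics/p5.png

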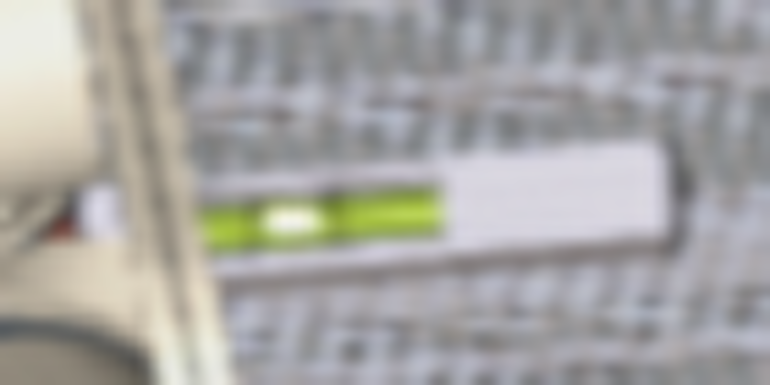

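```bash
cat > fit.py <<'E'
from rd import *
from scipy.optimize import least_squares
from scipy.special import erf
def fit(tag):
    X,k,(r,b)=read(tag); c=pickle.load(open(tag+".pkl","rb"))
    # scale px/mm along column at level top
    p=px2z(c,[(281,np.polyval(k,281))],.153)[0]; d=np.array([-.1,.995,0]); q=proj(c,[p-d*.03,p+d*.03]); sc=abs(q[1,0]-q[0,0])/60
    sel=(X>274)&(X<299)
    st_=lambda x,s:.5*(1+erf(x/s/1.414))
    def model(P):
        xc,xb,s,hw,lw,g0,g1,dl,bb,en,bl=P
        x=X[sel]; v=g0+g1*(x-285)
        for sg in(-1,1):
            u=x-(xc+sg*13*sc); v=v-dl*(st_(u+lw,s)-st_(u-lw,s))
        u=x-xb; w=st_(u+hw,s)-st_(u-hw,s); v=v+bb*w
        e=st_(x-(xc+46*sc+bl),s); return v*(1-e)+en*e
    out=[]
    for ch,g in((r,170),(b,70)):
        for fb in(0,1):
            f=lambda P:np.r_[(model(P)-ch[sel]),(P[10]*200 if fb==0 else 0),(P[4]-.3)*100]
            o=least_squares(f,[281.2,281.1,.5,2.5,.3,g,0,30,100,220,0]);P=o.x
            print("xc %.2f xb %.2f off(foot+) %.2f mm sig %.2f hw %.2f mm endshift %.2f rms %.1f"%(P[0],P[1],(P[0]-P[1])/sc,P[2],P[3]/sc,P[10]/sc,np.sqrt(np.mean(o.fun**2))))
    print("sc",sc)
if __name__=="__main__": fit(sys.argv[1])
E
python3 fit.py p5; python3 fit.py p4
```

```text
xc 281.36 xb 281.01 off(foot+) 1.20 mm sig 1.05 hw 8.19 mm endshift -0.03 rms 2.1
xc 281.48 xb 280.97 off(foot+) 1.75 mm sig 1.00 hw 8.12 mm endshift -1.39 rms 1.7
xc 280.99 xb 281.12 off(foot+) -0.45 mm sig 0.93 hw 7.98 mm endshift -0.02 rms 2.2
xc 281.44 xb 281.07 off(foot+) 1.25 mm sig 0.91 hw 8.00 mm endshift -1.54 rms 2.0
sc 0.29387799124298414
xc 281.29 xb 280.94 off(foot+) 1.19 mm sig 0.76 hw 7.23 mm endshift 0.01 rms 1.9
xc 281.25 xb 280.95 off(foot+) 1.02 mm sig 0.76 hw 7.22 mm endshift 0.35 rms 1.9
xc 281.06 xb 281.02 off(foot+) 0.12 mm sig 0.84 hw 7.78 mm endshift 0.01 rms 1.8
xc 280.89 xb 281.04 off(foot+) -0.53 mm sig 0.85 hw 7.78 mm endshift 0.60 rms 1.8
sc 0.2939494038616639
```

Fits put the bubble between −0.5 and +1.7 mm of centre. The 5 N and 19 N readings agree, so the shelf is fully home. I'll cross-check from the side camera and the overall scene.

```bash
python3 -c "
from bub import *
avg(10,10,'p6',cam='side',box=(235,180,275,225),s=13)
avg(1,1,'p7',box=(100,130,400,280),s=2.6)
avg(12,12,'p8')
";python3 fit.py p8; python3 yaw.py
```

```text
xc 281.37 xb 281.01 off(foot+) 1.21 mm sig 1.04 hw 8.19 mm endshift -0.03 rms 2.0
xc 281.46 xb 280.97 off(foot+) 1.68 mm sig 1.00 hw 8.13 mm endshift -1.17 rms 1.6
xc 281.00 xb 281.12 off(foot+) -0.39 mm sig 0.92 hw 8.00 mm endshift -0.02 rms 2.1
xc 281.38 xb 281.08 off(foot+) 1.02 mm sig 0.91 hw 8.01 mm endshift -1.29 rms 1.9
sc 0.29387799124298414
24.1833 [0.5401 0.1308 0.1701] F [-1.2 -1.4 18.7] M [-0.32  0.3  -0.03] yaw 4.92 turned 0.851 w 0.00037113789679443516 tilt [0.012 0.005]
```

View pics/p6.png

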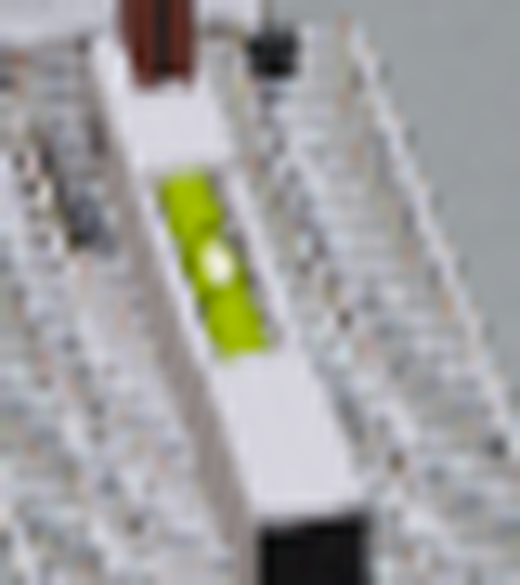

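View pics/p7.png

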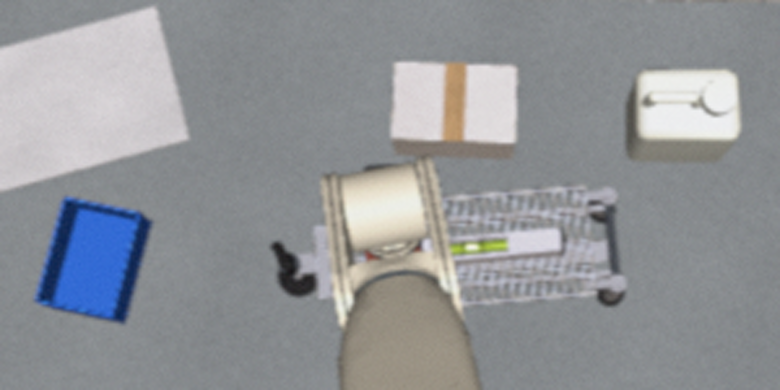

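```bash
python3 -c "
from fit import *
c=pickle.load(open('p8.pkl','rb'))
P=px2z(c,[(255+672/11,205+197/11),(281.2,np.polyval(read('p8')[1],281.2))],[.155,.152]);print(P)
m=np.array([.550,.035]);d=np.array([-.102,.995]);n=np.array([.995,.102])
for p in P: print('along',(p[:2]-m)@d,'across',(p[:2]-m)@n)
"
```

```text
[[ 0.5563909  -0.08425584  0.155     ]
 [ 0.54765198  0.03388867  0.152     ]]
along -0.1193114297647484 across -0.005805150744659128
along -0.0008662774085794769 across -0.0024496395540791046
```

The level's centre is within 1 mm lengthwise and about 2–6 mm across of the deck's middle. The side view agrees: vial (185,170)–(243,355), bubble at (217,264) between the lines. Still pressing at ~19 N, so I'll hand in.

```bash
python3 -c "
from plant import hand_in
print(hand_in())"; python3 yaw.py
```

```text
the job is handed in; nothing more can be done
None
the job is handed in; nothing more can be done
```

I laid the 240 mm level along the middle of the wire shelf with its hang-hole end towards the foot. I turned the levelling foot about 1.93 rad clockwise in one grip, and handed in at about 24 s while still pressing the level down with about 19 N.

- **Bubble:** the first reading under pressure was about −17.7 mm. The last readings put it about 0.5 to 1 mm on the foot side of centre. Individual top-camera fits ranged from −0.4 to +1.7 mm, so they do not agree exactly. The side camera also showed it between the two lines.
- **Shelf pressed home:** the first press ran at about 13 N. In the second, the push relaxed to 5 N, so I pressed harder. The bubble read the same at 5 N and at 19 N.
- **Level position:** within about 1 mm of the deck's centre lengthwise and 2–6 mm across it, parallel to the rails. During the first press the fingertip dragged the level a little, and it had moved back into line by the time I gripped the foot.
- **Other things:** the carton, jug and blue tote were never touched. The last picture shows them standing as before, though I did not measure their positions. The brief peak push was 39 N, through the fingertips.

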